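# Hold the inspection torch on a printed part

## Robot

A 6-joint arm with a two-finger parallel gripper is mounted at the origin on a cart in front of the work surface, level with it; the furniture and walls round the work are solid. World frame = base frame: x ahead of the robot, y to its left, z up, the work surface at z = 0. Lengths are in mm, angles in rad, forces in N, time in s.
With the tool pointing down it reaches from about 275 to 875 mm from the base axis. Payload 12.5 kg.
Tool frame: the origin (TCP) lies on the centre line of the jaws, within the pads' length; the fingertips stand 22 mm ahead of it and the grasp point (between the pads) lies 3 mm ahead of it; z points along the fingers, y is the direction in which the jaws open and shut (so a half turn about z gives the same grasp; the last joint's range is limited). The gripper opens to 85 mm and grips with 20 to 120 N. Pads are 22 mm wide; open, the fingers measure 114 mm over their backs; the gripper's body (76 mm by 85 mm) begins 54 mm behind the grasp point. The pads swing forward as they close: fully open they stand 13 mm farther back than shut.
Start: joints at [1.037, 0.351, 1.652, -0, 1.139, -0.085], TCP at [238.605, 495.533, 253.29] pointing down, gripper open.
Joint ranges: [-2.75, 2.75], [-0.79, 2.1], [0.01, 2.65], [-1.57, 4.71], [0.07, 3.14], [-2.87, 2.87]. Speed limits (rad/s): [2.22, 2.22, 2.79, 3.14, 3.14, 3.14].

## Interface

Orientations are given as a rotation vector (axis times angle).
In Python, from plant import sensors, imaging, order, finder gives the robot as it stands. The module is installed in compiled form; this text tells all that it offers.
- The arm moves only by the tool drive_tool, never from a script. Its argument "targets" is a list of rows, each an object with "travel": the shift along the tool's x, y, z in cm, a list of three; "twist": the turn, a rotation vector about the tool's x, y, z in rad, a list of three; "claw": the opening, from 0 (shut) to 1 (fully open). A call has 1 to 12 rows; each row shifts and turns the pose as measured when the row begins, along the tool's axes as they then stand; what a row does not reach is not made up. A row lasts 1/12 s, in which the tool goes at most 41.7 mm and 7.16 degrees, less where a joint would pass 70% of its speed; a pose out of reach is approached as far as the arm can. A call is refused whole if a number of a shift passes 4.17 or a number of a turn 0.125, either way. A call with a gripper value outside its range is refused whole. The fingers move at their own pace and stop on an object; "squeeze" is the grip in N (left out, the last holds). Time passes only in rows, so rows that do not move let the fingers close. It gives the time, the measured TCP pose, the force and the opening at its end, in the units of the state.
- sensors.state(): the state, without advancing time (a new reading comes with each control period).
- imaging.snapshot(name): name is "scene" or "top" or "wrist"; returns the picture (480x640x3 uint8, blue, green, red); there is no depth.
- imaging.camera_model(name): a dict with "intrinsics" (3x3 intrinsics, pixels), "world_from_camera" (4x4, takes a point from camera to world coordinates). Camera axes: x right, y up, looking along -z (the intrinsics and any distortion apply to the point x, -y, -z); pixel columns grow to the right and rows downward; lengths in mm; the calibration is good to about 2 mm. A picture is of the moment at which its call begins: read the wrist's pose just before it. camera_model takes no time and is no camera call; for the wrist camera it gives the pose at the moment of the call.
- order.hand_in(): hands the job in, once; it reports no verdict.
Trained networks look in the newest picture that a camera, given by its name, has taken for a name from the list of things; names that differ only in an ending like _2 or _b are one class to them, and where a whole thing is asked for, a point or a joint stands for the part that bears it (a point fixed in the world has none). Each returns a list of dicts, best first, with "confidence" (0 to 1); they miss things now and then, are a little off and sometimes report something else, mostly with a low value. They report only what shows in the picture. A call takes as long as a camera call. They do not tell look-alikes from the thing itself.
- finder.boxes_of(camera, query): "at" ([x, y, z] in mm, in world coordinates, good to about 4 mm: the middle of the surface that is visible of it).
- finder.regions_of(camera, query): "mask" (480x640 bool, what is visible of it).
- finder.mark_of(camera, query): "at" ([x, y, z] in mm, in world coordinates, good to about 4 mm: a listed point, or the origin of a listed thing).
The state is a dict: "clock": time; "joint_pos": joint angles; "dq": joint speeds; "tau": joint torques, N m; "ee_pos": TCP position; "tcp_rot": TCP orientation; "contact_force": force on the tool from outside, world axes, zero at the start; "moment": the same for the moment, N m; "grip_width": finger opening in mm.
Only numpy, scipy, OpenCV 4.12 (cv2) and the standard library are available. Lean on these libraries where they do the work, as an engineer would, in place of code of your own. Each camera call takes 0.05 s, during which the arm holds its last target. There are 200 camera calls.

## Task

Draw the black pocket torch out of its grey desk holder and turn it so that it slants about 45 degrees, its lens end low and aimed at the middle of the printed blade cluster, with the lens 10 to 15 cm from the middle of that part. Do not touch the blade cluster with the torch or the gripper, and leave everything else standing where it is. Finish still holding the torch steady in the air in that attitude: do not put it down or let go.

Things in the scene. Friction and masses are not known exactly. Their poses are not given: they have to be found in the camera images.
- torch: black pocket torch, 126 mm long, 0.09 kg, upright in its holder at first, lens down. Its y axis runs from lens to tail; centre line at x = 0, z = 0.013; origin half way along. Along y: hexagonal head 30 mm (x) by 26 mm (z) from -0.061 (lens) to -0.031; round barrel, 21 mm, to 0.042; hexagonal tail collar to 0.056; tail end about 0.065
- torch_lens (a point): centre of the torch's lens face, on its centre line; axes as the torch's, so the lens looks along -y
- torch_collar (a point): on the torch's centre line in the middle of the tail collar, 110 mm from the lens; axes as the torch's. The collar is 14 mm long, 26 mm across its flats (facing +-z) and 30 mm across corners (along x); a good place to grip, along z. At the start it is 114 mm above the worktop
- torch_stand: fixed desk holder: grey block 62 mm (x) by 58 mm (y), 45 mm high, on a dark base plate 84 x 80 x 4 mm; a pocket 34 mm (x) by 30 mm (y), open at the top, 41 mm deep, takes the torch's head loosely: the torch must rise 41 mm straight up to be free. Origin at the centre of the underside, z up
- blade_cluster: the printed part to be lit: tan cluster of small turbine blades on a base, 102 mm (x) by 63 mm (y) by 41 mm high, standing loose on the worktop. Origin at the centre of the underside, z up
- part_middle (a point): middle of the blade cluster, 20 mm above its underside; the point to aim at
- gear_print: bystander: tan printed gear wheel, 34 mm across, 10 mm high, on the worktop; origin under its centre
- marker: bystander: marker pen with white barrel and black cap, 130 mm long, 14 mm high, lying on the worktop; origin under its middle, y along it
- parts_bin: bystander: yellow open bin, 66 x 95 mm, 34 mm high, at the back; origin under its centre
- tape_roll: bystander: blue roll of tape, 85 mm across, 19 mm high, at the back; origin under its centre
- gauge_block: bystander: steel block, 50 x 75 mm, 25 mm high, at the back; origin under its centre. Behind it to the right a fixed blue coiled air hose hangs down to the worktop, about 0.75 m ahead and 0.34 m to the right of the robot: keep the arm clear of it
- jar_steel: bystander: white jar with white lid, 50 mm across, 62 mm high, at the left; origin under its centre
Things that resemble listed ones, but are neither listed nor needed, are in the scene too. Leave any orange, pink or red look-alike of the torch alone.

How it is judged:
By the outcome, as a careful person would: the job done as asked, in the order asked, and still so for the second after the job is handed in, while the arm keeps its last pose, push and grip.
It also fails if it takes over 35 s, if anything falls off the work surface, if the arm or the gripper's body presses on something with over 40 N, if the wrist force passes 120 N, or if a joint passes its speed limit or range.

## Working session

There is one attempt and no reset: what is moved stays moved. The work goes in short steps, Python scripts to look and compute and a tool call to move; the robot and the scene stay as the last step left them, time stands still between calls to the robot, and variables do not carry over. Pictures are saved under pics/ and viewed, about 8 in all and at most 12, crops included, and the job is handed in when it is done.

Besides the shell and the picture viewer there is one more tool, called after ">>>" by a JSON object that holds its "api" and its "payload". drive_tool: Moves the arm, as the interface text tells. Its arguments: {"type":"object","properties":{"targets":{"type":"array"},"squeeze":{"type":"number"}},"required":["targets"]}

```bash
mkdir -p pics
cat > h.py <<'E'
import numpy as np, cv2
from plant import sensors, imaging, order, finder
from scipy.spatial.transform import Rotation as R
def proj(cam,P):
    m=imaging.camera_model(cam);T=np.linalg.inv(np.array(m["world_from_camera"]));K=np.array(m["intrinsics"])
    p=T[:3,:3]@np.array(P,float)+T[:3,3];p=K@np.array([p[0],-p[1],-p[2]]);return p[:2]/p[2]
def ray(cam,u,v):
    m=imaging.camera_model(cam);T=np.array(m["world_from_camera"]);K=np.array(m["intrinsics"])
    d=np.linalg.inv(K)@[u,v,1];d=T[:3,:3]@[d[0],-d[1],-d[2]];return T[:3,3],d
def atz(cam,u,v,z):
    o,d=ray(cam,u,v);return o+d*(z-o[2])/d[2]
E
python3 - <<'E'
from h import *
s=sensors.state();print(s["clock"],s["ee_pos"],s["tcp_rot"])
for c in ["scene","top"]:
    im=imaging.snapshot(c);cv2.imwrite(f"pics/{c}0.png",im)
    for q in ["torch_collar","torch_stand","part_middle","blade_cluster","torch_lens"] + (["gear_print","marker","parts_bin","tape_roll","gauge_block","jar_steel"] if c=="top" else []):
        print(c,q,[(np.round(d["at"]),round(d["confidence"],2)) for d in finder.mark_of(c,q)][:4])
    print(np.round(imaging.camera_model(c)["world_from_camera"],2).tolist(), imaging.camera_model(c).keys())
print(sensors.state()["clock"])
E
```

```text
0.0 [238.45287385 495.27362723 252.74112277] [-6.98993867e-01 -3.06246194e+00  1.79882752e-03]
scene torch_collar [(array([629., 150., 114.]), 0.97), (array([656., 250., 109.]), 0.91), (array([502., 209., 106.]), 0.79), (array([572., 247., 111.]), 0.63)]
scene torch_stand [(array([630., 150.,   2.]), 0.63)]
scene part_middle [(array([ 626., -134.,   19.]), 0.81), (array([758.,   1.,   0.]), 0.44)]
scene blade_cluster [(array([ 625., -138.,    3.]), 0.84), (array([766., 153.,   0.]), 0.37)]
scene torch_lens [(array([509., 314.,   3.]), 0.7), (array([626., 148.,   4.]), 0.66), (array([574., 244.,   0.]), 0.59), (array([653., 252.,  -2.]), 0.59)]
[[0.75, 0.43, -0.49, 34.68], [-0.66, 0.51, -0.55, -576.65], [0.02, 0.74, 0.67, 882.84], [0.0, 0.0, 0.0, 1.0]] dict_keys(['intrinsics', 'world_from_camera'])
top torch_collar [(array([655., 254., 110.]), 0.82), (array([507., 316., 112.]), 0.77), (array([504., 211., 107.]), 0.74), (array([631., 152., 114.]), 0.62)]
top torch_stand [(array([630., 151.,  -0.]), 0.64), (array([757.,   2.,  -1.]), 0.4)]
top part_middle [(array([ 625., -135.,   18.]), 0.85)]
top blade_cluster [(array([ 624., -138.,   -0.]), 0.78)]
top torch_lens [(array([656., 250.,   2.]), 0.79), (array([513., 319.,   1.]), 0.73), (array([634., 150.,   7.]), 0.6), (array([578., 248.,  -2.]), 0.55)]
top gear_print [(array([600.,  35.,   3.]), 0.64)]
top marker [(array([506.,  51.,   0.]), 0.7)]
top parts_bin [(array([767., 152.,   2.]), 0.9), (array([633., 149., 113.]), 0.39)]
top tape_roll [(array([757.,   2.,  -2.]), 0.67), (array([ 626., -137.,   19.]), 0.23)]
top gauge_block [(array([ 768., -197.,    2.]), 0.75)]
top jar_steel [(array([605., 335.,  -6.]), 0.6), (array([758.,   1.,  -1.]), 0.28), (array([632., 145.,   8.]), 0.17)]
[[-0.01, 0.99, -0.12, 463.23], [-1.0, -0.01, -0.0, 78.68], [-0.0, 0.12, 0.99, 1274.11], [0.0, 0.0, 0.0, 1.0]] dict_keys(['intrinsics', 'world_from_camera'])
0.9
```

View pics/scene0.png

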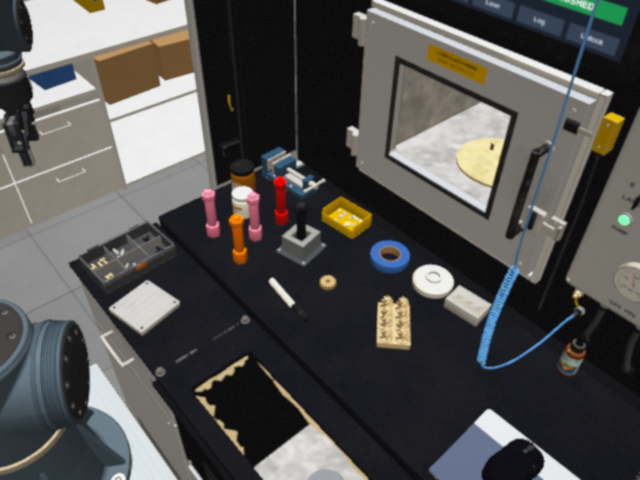

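View pics/top0.png

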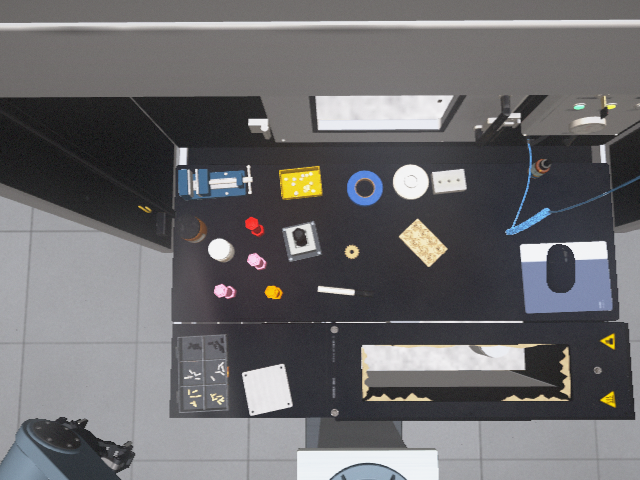

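The black torch stands in the grey holder at about (300,240) in the top picture and (301,222) in scene. The cluster is at (423,242) in top. The look-alikes are pink, orange and red. Next I move above the holder, high up.

```bash
cat >> h.py <<'E'
def rel(target,Rt=None):
    s=sensors.state();Rm=R.from_rotvec(s["tcp_rot"])
    print("t",round(s["clock"],2),"pos",np.round(s["ee_pos"],1),"grip",round(s["grip_width"],1),"F",np.round(s["contact_force"],1))
    print("travel cm",np.round(Rm.inv().apply(np.array(target)-s["ee_pos"])/10,2), "axes x,y,z",np.round(Rm.as_matrix().T,3).tolist())
    if Rt is not None: print("twist",np.round((Rm.inv()*Rt).as_rotvec(),3))
E
python3 - <<'E'
from h import *
rel([600,150,250])
m=np.array(imaging.camera_model("wrist")["world_from_camera"]);print(np.round(m,2))
E
```

```text
t 0.9 pos [238.6 495.5 253.3] grip 85.5 F [-0.6 -0.1  0. ]
travel cm [-47.55 -15.45   0.33] axes x,y,z [[-0.901, 0.434, -0.0], [0.434, 0.901, 0.0], [0.0, 0.0, -1.0]]
[[ 4.3000e-01 -8.7000e-01 -2.3000e-01  1.7877e+02]
 [ 9.0000e-01  4.2000e-01  1.1000e-01  5.2433e+02]
 [ 0.0000e+00 -2.6000e-01  9.7000e-01  3.7455e+02]
 [ 0.0000e+00  0.0000e+00  0.0000e+00  1.0000e+00]]
```

>>> {"api": "drive_tool", "payload": {"targets": [{"travel":[-3.9,-1.3,0],"twist":[0,0,0],"claw":1},{"travel":[-3.9,-1.3,0],"twist":[0,0,0],"claw":1},{"travel":[-3.9,-1.3,0],"twist":[0,0,0],"claw":1},{"travel":[-3.9,-1.3,0],"twist":[0,0,0],"claw":1},{"travel":[-3.9,-1.3,0],"twist":[0,0,0],"claw":1},{"travel":[-3.9,-1.3,0],"twist":[0,0,0],"claw":1},{"travel":[-3.9,-1.3,0],"twist":[0,0,0],"claw":1},{"travel":[-3.9,-1.3,0],"twist":[0,0,0],"claw":1},{"travel":[-3.9,-1.3,0],"twist":[0,0,0],"claw":1},{"travel":[-3.9,-1.3,0],"twist":[0,0,0],"claw":1},{"travel":[-3.9,-1.3,0],"twist":[0,0,0],"claw":1},{"travel":[0,0,0],"twist":[0,0,0],"claw":1}]}}

```text
clock: 1.9
ee_pos: [569.6, 174.4, 253.7]
tcp_rot: [0.687, 3.062, 0.005]
contact_force: [0.8, -0.2, -0.6]
grip_width: 85.3
```

Run:
```python
from h import *
rel([630,150,250])
im=imaging.snapshot("wrist");cv2.imwrite("pics/w1.png",im)
for q in ["torch_collar","torch_stand"]:
    print(q,[(np.round(d["at"]),round(d["confidence"],2)) for d in finder.mark_of("wrist",q)][:4])
print(proj("wrist",[630,150,114]),proj("wrist",[630,150,45]))
np.save("w1T.npy",np.array(imaging.camera_model("wrist")["world_from_camera"]))
```

```text
t 1.9 pos [569.6 174.4 253.7] grip 85.3 F [ 0.8 -0.2 -0.6]
travel cm [-6.5   0.37  0.39] axes x,y,z [[-0.904, 0.427, -0.002], [0.427, 0.904, 0.004], [0.004, 0.002, -1.0]]
torch_collar [(array([629., 149., 113.]), 0.82), (array([508., 316., 110.]), 0.8), (array([579., 247., 116.]), 0.64), (array([655., 253., 112.]), 0.63)]
torch_stand [(array([630., 148.,   1.]), 0.97), (array([508.,  44.,   2.]), 0.63)]
[316.21829197 334.75617434] [315.75802342 297.6275022 ]
```

View pics/w1.png

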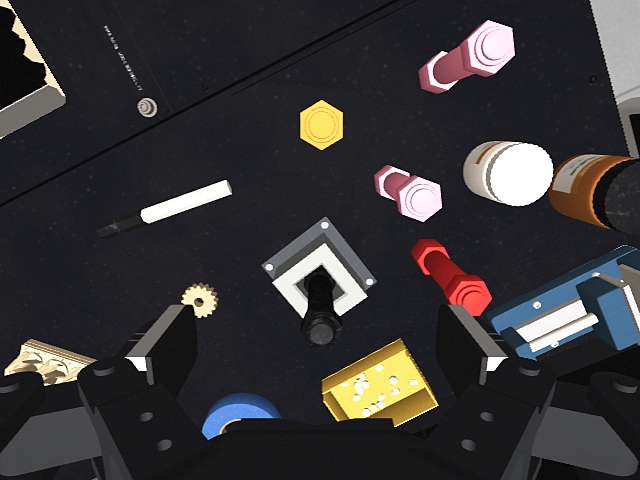

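The black torch stands in the grey block, with its collar near (320,330). The base plate corners are near (262,267), (325,217) and (378,283). I crop to get the holder's yaw.

Run:
```python
from h import *
im=cv2.imread("pics/w1.png")[205:365,240:400]
cv2.imwrite("pics/c1.png",cv2.convertScaleAbs(cv2.resize(im,None,fx=3.75,fy=3.75,interpolation=cv2.INTER_CUBIC),alpha=1.5,beta=25))
c=[atz("wrist",u,v,4) for u,v in [(262,267),(325,217),(378,283)]]
for a,b in zip(c,c[1:]): print(np.round(a),np.round(b),np.linalg.norm(a-b),np.degrees(np.arctan2(*(b-a)[1::-1])))
print((c[0]+c[2])/2)
```

```text
[594. 109.   4.] [575. 185.   4.] 78.58611481956518 103.89647426582901
[575. 185.   4.] [658. 205.   4.] 84.62361025717523 13.405532076007137
[625.91227556 157.12069921   4.        ]
```

View pics/c1.png

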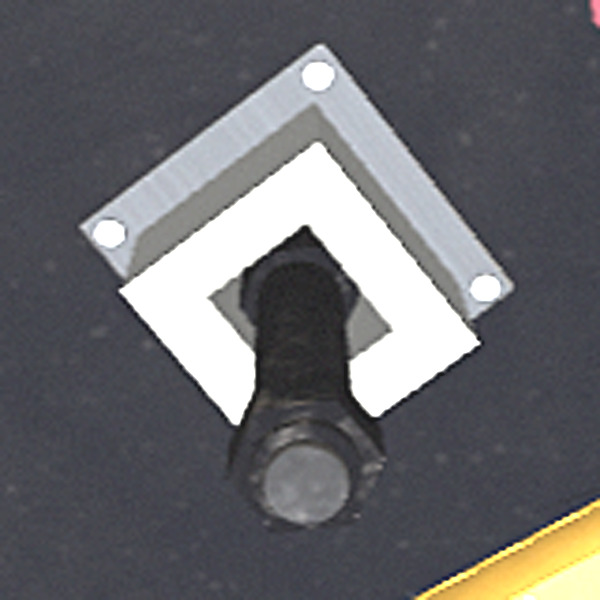

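The holder's x axis lies at about 13.6° in world and the collar hexagon agrees with it. So the jaws must lie along 103.6°, a tool-z twist of -0.68.

>>> {"api": "drive_tool", "payload": {"targets": [{"travel":[0,0,0],"twist":[0,0,-0.115],"claw":1},{"travel":[0,0,0],"twist":[0,0,-0.115],"claw":1},{"travel":[0,0,0],"twist":[0,0,-0.115],"claw":1},{"travel":[0,0,0],"twist":[0,0,-0.115],"claw":1},{"travel":[0,0,0],"twist":[0,0,-0.115],"claw":1},{"travel":[0,0,0],"twist":[0,0,-0.115],"claw":1},{"travel":[0,0,0],"twist":[0,0,0],"claw":1}]}}

```text
clock: 2.63
ee_pos: [558.2, 188.3, 254.4]
tcp_rot: [0.463, -3.107, -0.007]
contact_force: [-0.3, 0.4, 0.3]
grip_width: 85.6
```

Run:
```python
from h import *
a=np.radians(103.6);y=np.array([np.cos(a),np.sin(a),0]);z=np.array([0,0,-1.]);Rt=R.from_matrix(np.c_[np.cross(y,z),y,z])
rel([630,150,175],Rt);print(np.round(sensors.state()["joint_pos"],2))
```

```text
t 2.63 pos [558.2 188.3 254.4] grip 85.6 F [-0.3  0.4  0.3]
travel cm [-5.75 -5.79  7.92] axes x,y,z [[-0.957, -0.291, -0.0], [-0.291, 0.957, 0.005], [-0.001, 0.004, -1.0]]
twist [0.005 0.    0.058]
[ 0.24  0.42  1.55  0.    1.17 -1.62]
```

>>> {"api": "drive_tool", "payload": {"targets": [{"travel":[-2.0,-2.0,0.5],"twist":[0,0,0.03],"claw":1},{"travel":[-2.0,-2.0,0.5],"twist":[0,0,0.03],"claw":1},{"travel":[-1.5,-1.5,0.5],"twist":[0,0,0],"claw":1},{"travel":[-0.5,-0.5,0],"twist":[0,0,0],"claw":1},{"travel":[0,0,0],"twist":[0,0,0],"claw":1},{"travel":[0,0,0],"twist":[0,0,0],"claw":1}]}}

```text
clock: 3.13
ee_pos: [629.5, 152.3, 240.0]
tcp_rot: [0.349, -3.121, -0.009]
contact_force: [0.4, -1.0, -0.1]
grip_width: 85.3
```

Run:
```python
from h import *
a=np.radians(103.6);y=np.array([np.cos(a),np.sin(a),0]);z=np.array([0,0,-1.]);Rt=R.from_matrix(np.c_[np.cross(y,z),y,z])
im=imaging.snapshot("wrist");cv2.imwrite("pics/w2.png",im)
for q in ["torch_collar","torch_stand"]:
    print(q,[(np.round(d["at"]),round(d["confidence"],2)) for d in finder.mark_of("wrist",q)][:3])
print(proj("wrist",[630,150,130]))
rel([630,150,114],Rt)
```

```text
torch_collar [(array([502., 207., 114.]), 0.97), (array([626., 148., 113.]), 0.95), (array([507., 319., 111.]), 0.92)]
torch_stand [(array([630., 148.,  -0.]), 0.92)]
[309.23112376 250.51372361]
t 3.28 pos [629.4 152.4 240.5] grip 85.2 F [ 0.3  0.1 -0.6]
travel cm [ 1.000e-02 -3.200e-01  1.264e+01] axes x,y,z [[-0.975, -0.223, -0.001], [-0.223, 0.975, 0.006], [-0.001, 0.006, -1.0]]
twist [ 0.006  0.001 -0.013]
```

View pics/w2.png

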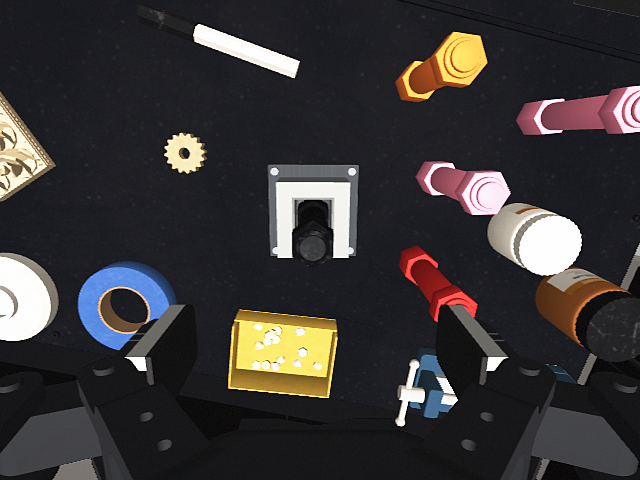

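The view is aligned with the holder and the torch tail is at about (313,247), predicted (309,250). So the torch is about 1 to 2 mm toward +y of my estimate. I descend.

>>> {"api": "drive_tool", "payload": {"targets": [{"travel":[0,-0.1,2.5],"twist":[0,0,0],"claw":1},{"travel":[0,-0.05,2.5],"twist":[0,0,0],"claw":1},{"travel":[0,0,2.5],"twist":[0,0,0],"claw":1},{"travel":[0,0,2],"twist":[0,0,0],"claw":1},{"travel":[0,0,1],"twist":[0,0,0],"claw":1},{"travel":[0,0,0],"twist":[0,0,0],"claw":1},{"travel":[0,0,0],"twist":[0,0,0],"claw":1}], "squeeze": 40}}

```text
clock: 3.87
ee_pos: [627.8, 155.8, 136.9]
tcp_rot: [-0.354, 3.115, 0.01]
contact_force: [-0.2, 0.2, -0.4]
grip_width: 85.5
```

Run:
```python
from h import *
im=imaging.snapshot("wrist");cv2.imwrite("pics/w3.png",im)
for q in ["torch_collar","torch_stand"]:
    print(q,[(np.round(d["at"]),round(d["confidence"],2)) for d in finder.mark_of("wrist",q)][:3])
rel([629.5,151,114]);print(proj("wrist",[629.5,151,130]))
```

```text
torch_collar [(array([503., 207., 112.]), 0.96), (array([629., 150., 116.]), 0.86), (array([575., 250., 112.]), 0.66)]
torch_stand [(array([630., 146.,  -3.]), 0.95)]
t 4.02 pos [628.5 155.7 137.8] grip 85.3 F [-0.4 -0.3 -0.6]
travel cm [ 0.02 -0.49  2.38] axes x,y,z [[-0.974, -0.224, -0.009], [-0.225, 0.974, 0.006], [0.008, 0.008, -1.0]]
[300.28130202 330.01285515]
```

View pics/w3.png

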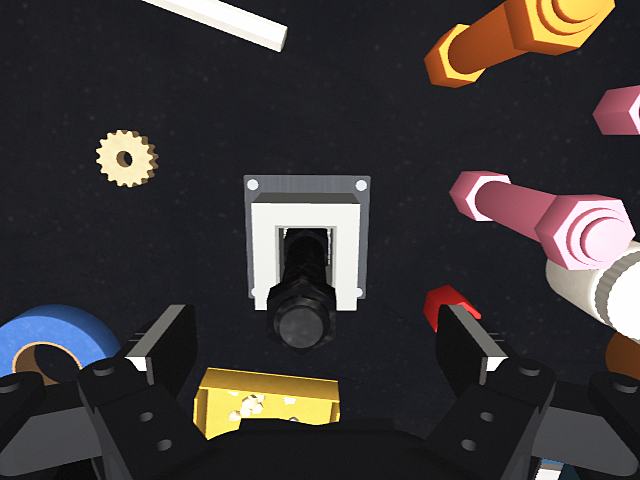

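The tail is at (302,327), as predicted. The arm has drifted 5 mm toward +y, so I correct that while going down.

>>> {"api": "drive_tool", "payload": {"targets": [{"travel":[0,-0.5,0.5],"twist":[0,0,0],"claw":1},{"travel":[0,0,0.8],"twist":[0,0,0],"claw":1},{"travel":[0,0,0.8],"twist":[0,0,0],"claw":1},{"travel":[0,0,0.3],"twist":[0,0,0],"claw":1},{"travel":[0,0,0],"twist":[0,0,0],"claw":1},{"travel":[0,0,0],"twist":[0,0,0],"claw":1}]}}

```text
clock: 4.52
ee_pos: [631.2, 150.3, 113.9]
tcp_rot: [-0.353, 3.109, 0.011]
contact_force: [0.4, -0.7, -0.7]
grip_width: 85.5
```

Run:
```python
from h import *
rel([629.5,151,114])
```

```text
t 4.52 pos [631.2 150.3 113.9] grip 85.5 F [ 0.4 -0.7 -0.7]
travel cm [ 0.14  0.11 -0.01] axes x,y,z [[-0.975, -0.224, -0.014], [-0.224, 0.975, 0.005], [0.012, 0.008, -1.0]]
```

Close, gently first.

>>> {"api": "drive_tool", "payload": {"targets": [{"travel":[0,0,0],"twist":[0,0,0],"claw":0.5},{"travel":[0,0,0],"twist":[0,0,0],"claw":0.3},{"travel":[0,0,0],"twist":[0,0,0],"claw":0.2},{"travel":[0,0,0],"twist":[0,0,0],"claw":0},{"travel":[0,0,0],"twist":[0,0,0],"claw":0},{"travel":[0,0,0],"twist":[0,0,0],"claw":0},{"travel":[0,0,0],"twist":[0,0,0],"claw":0},{"travel":[0,0,0],"twist":[0,0,0],"claw":0}], "squeeze": 50}}

```text
clock: 5.18
ee_pos: [631.4, 150.5, 114.6]
tcp_rot: [-0.353, 3.108, 0.011]
contact_force: [-0.3, -0.9, -1.5]
grip_width: 25.3
```

Width 25.3 mm means it is on the flats. Lift straight up.

>>> {"api": "drive_tool", "payload": {"targets": [{"travel":[0,0,-0.7],"twist":[0,0,0],"claw":0},{"travel":[0,0,-0.8],"twist":[0,0,0],"claw":0},{"travel":[0,0,-0.8],"twist":[0,0,0],"claw":0},{"travel":[0,0,0],"twist":[0,0,0],"claw":0}]}}

```text
clock: 5.52
ee_pos: [630.9, 150.3, 139.6]
tcp_rot: [-0.353, 3.109, 0.011]
contact_force: [0.3, 0.0, -0.4]
grip_width: 25.1
```

Run:
```python
from h import *
rel([630.5,150.5,240])
```

```text
t 5.52 pos [630.9 150.3 139.6] grip 25.1 F [ 0.3  0.  -0.4]
travel cm [ -0.1    0.08 -10.03] axes x,y,z [[-0.974, -0.224, -0.014], [-0.224, 0.975, 0.005], [0.012, 0.008, -1.0]]
```

>>> {"api": "drive_tool", "payload": {"targets": [{"travel":[0,0,-1.2],"twist":[0,0,0],"claw":0},{"travel":[0,0,-1.5],"twist":[0,0,0],"claw":0},{"travel":[0,0,-2],"twist":[0,0,0],"claw":0},{"travel":[0,0,-2.5],"twist":[0,0,0],"claw":0},{"travel":[0,0,-2.5],"twist":[0,0,0],"claw":0},{"travel":[0,0,-1.5],"twist":[0,0,0],"claw":0},{"travel":[0,0,0],"twist":[0,0,0],"claw":0}]}}

```text
clock: 6.1
ee_pos: [628.9, 149.2, 262.1]
tcp_rot: [-0.353, 3.107, 0.011]
contact_force: [0.5, 0.0, -0.5]
grip_width: 25.2
```

```bash
cat >> h.py <<'E'
P=np.array([625.,-136,20])
def goal(az=-12,dist=125,off=113):
    a=np.radians(az);d=np.array([np.cos(a),np.sin(a),-1])/2**.5
    Rm=R.from_rotvec(sensors.state()["tcp_rot"]);z=Rm.as_matrix()[:,2]
    ax=np.cross(z,d);s=np.linalg.norm(ax);q=R.from_rotvec(ax/s*np.arctan2(s,z@d))
    return P-d*(dist+off), q*Rm
E
python3 - <<'E'
from h import *
im=imaging.snapshot("scene");cv2.imwrite("pics/s2.png",im[120:360,200:460])
for q in ["torch_collar","torch_lens"]: print([(np.round(d["at"]),round(d["confidence"],2)) for d in finder.mark_of("scene",q)])
for q in ["blade_cluster","part_middle"]: print([(np.round(d["at"]),round(d["confidence"],2)) for d in finder.mark_of("scene",q)])
p,Rt=goal();print(p);rel(p,Rt)
E
```

```text
[(array([507., 320., 110.]), 0.91), (array([657., 250., 109.]), 0.71), (array([627., 152., 260.]), 0.62), (array([499., 210., 104.]), 0.58)]
[(array([505., 210.,   2.]), 0.94), (array([654., 251.,   2.]), 0.93), (array([574., 244.,   1.]), 0.87), (array([625., 146., 151.]), 0.84), (array([509., 317.,   2.]), 0.62)]
[(array([ 628., -137.,    1.]), 0.6)]
[(array([ 625., -135.,   20.]), 0.65), (array([628., 148.,   4.]), 0.19)]
[ 460.38615725 -101.01024758  188.29141392]
t 6.35 pos [627.3 149.  256.2] grip 25.0 F [-0.2  0.5 -1.5]
travel cm [ 21.92 -20.66   6.52] axes x,y,z [[-0.975, -0.224, -0.007], [-0.224, 0.975, 0.006], [0.005, 0.007, -1.0]]
twist [ 0.335 -0.706 -0.   ]
```

>>> {"api": "drive_tool", "payload": {"targets": [{"travel":[1,-1,0],"twist":[0,0,0],"claw":0},{"travel":[2,-1.9,0],"twist":[0,0,0],"claw":0},{"travel":[2.4,-2.3,0],"twist":[0,0,0],"claw":0},{"travel":[2.4,-2.3,0],"twist":[0,0,0],"claw":0},{"travel":[2.4,-2.3,0],"twist":[0,0,0],"claw":0},{"travel":[2.4,-2.3,0],"twist":[0,0,0],"claw":0},{"travel":[2.4,-2.3,0],"twist":[0,0,0],"claw":0},{"travel":[2.4,-2.3,0],"twist":[0,0,0],"claw":0},{"travel":[2,-1.8,0],"twist":[0,0,0],"claw":0},{"travel":[1,-1,0],"twist":[0,0,0],"claw":0},{"travel":[0,0,0],"twist":[0,0,0],"claw":0}], "squeeze": 60}}

```text
clock: 7.27
ee_pos: [459.6, -94.4, 240.3]
tcp_rot: [0.358, -3.105, -0.018]
contact_force: [0.5, -0.4, -1.1]
grip_width: 25.0
```

Run:
```python
from h import *
p,Rt=goal(off=110);print(p);rel(p,Rt);print(np.round(sensors.state()["joint_pos"],2))
```

```text
[ 462.46112165 -101.45129488  186.17009358]
t 7.27 pos [459.6 -94.4 240.3] grip 25.0 F [ 0.5 -0.4 -1.1]
travel cm [-0.2  -0.82  5.4 ] axes x,y,z [[-0.974, -0.227, 0.015], [-0.227, 0.974, 0.013], [-0.017, 0.009, -1.0]]
twist [ 0.346 -0.726  0.   ]
[-0.3   0.23  1.86  0.    1.08 -2.11]
```

>>> {"api": "drive_tool", "payload": {"targets": [{"travel":[0,0,0],"twist":[0.025,-0.05,0],"claw":0},{"travel":[0,0,0],"twist":[0.043,-0.09,0],"claw":0},{"travel":[0,0,0],"twist":[0.043,-0.09,0],"claw":0},{"travel":[0,0,0],"twist":[0.043,-0.09,0],"claw":0},{"travel":[0,0,0],"twist":[0.043,-0.09,0],"claw":0},{"travel":[0,0,0],"twist":[0.043,-0.09,0],"claw":0},{"travel":[0,0,0],"twist":[0.043,-0.09,0],"claw":0},{"travel":[0,0,0],"twist":[0.043,-0.09,0],"claw":0},{"travel":[0,0,0],"twist":[0.02,-0.045,0],"claw":0},{"travel":[0,0,0],"twist":[0,0,0],"claw":0},{"travel":[0,0,0],"twist":[0,0,0],"claw":0}]}}

```text
clock: 8.18
ee_pos: [461.2, -85.4, 237.5]
tcp_rot: [-0.275, 2.417, -0.283]
contact_force: [1.0, 0.3, -1.1]
grip_width: 24.6
```

Run:
```python
from h import *
p,Rt=goal(off=110);print(p);rel(p,Rt);print(np.round(sensors.state()["joint_pos"],2))
imaging.snapshot("wrist")
for q in ["blade_cluster","part_middle","torch_lens","torch_collar"]: print([(np.round(d["at"]),round(d["confidence"],2)) for d in finder.mark_of("wrist",q)][:3])
```

```text
[ 462.46112165 -101.45129488  186.17009358]
t 8.18 pos [461.2 -85.4 237.5] grip 24.6 F [ 1.   0.3 -1.1]
travel cm [ 3.46 -0.14  4.12] axes x,y,z [[-0.747, -0.27, -0.607], [-0.122, 0.954, -0.274], [0.653, -0.13, -0.746]]
twist [ 0.031 -0.048  0.   ]
[-0.33  0.02  2.3   0.72  0.13 -2.81]
[(array([ 625., -140.,   -1.]), 0.77)]
[(array([ 622., -135.,   21.]), 0.79)]
[(array([ 532., -102.,  155.]), 0.88)]
[(array([458., -87., 236.]), 0.9), (array([490., -80., 200.]), 0.31)]
```

Tilting here runs joint 5 and joint 6 close to their limits. I turn the torch upright again, roll the tool for joint-6 room, and then aim from the left side of the part (azimuth about -70°).

>>> {"api": "drive_tool", "payload": {"targets": [{"travel":[0,0,0],"twist":[-0.02,0.042,0],"claw":0},{"travel":[0,0,0],"twist":[-0.04,0.085,0],"claw":0},{"travel":[0,0,0],"twist":[-0.04,0.085,0],"claw":0},{"travel":[0,0,0],"twist":[-0.04,0.085,0],"claw":0},{"travel":[0,0,0],"twist":[-0.04,0.085,0],"claw":0},{"travel":[0,0,0],"twist":[-0.04,0.085,0],"claw":0},{"travel":[0,0,0],"twist":[-0.04,0.085,0],"claw":0},{"travel":[0,0,0],"twist":[-0.03,0.08,0],"claw":0},{"travel":[0,0,0],"twist":[-0.015,0.035,0],"claw":0},{"travel":[0,0,0],"twist":[0,0,0],"claw":0}]}}

```text
clock: 9.27
ee_pos: [461.7, -89.9, 240.0]
tcp_rot: [-0.347, 3.115, -0.024]
contact_force: [0.2, 0.4, -0.6]
grip_width: 24.8
```

Run:
```python
from h import *
p,Rt=goal(az=-70,off=110);print(p);rel(p,Rt);print(np.round(sensors.state()["joint_pos"],3))
```

```text
[568.16648078  20.14881073 186.17009358]
t 9.27 pos [461.7 -89.9 240. ] grip 24.8 F [ 0.2  0.4 -0.6]
travel cm [-12.77   8.49   5.31] axes x,y,z [[-0.976, -0.22, -0.005], [-0.22, 0.975, -0.016], [0.008, -0.014, -1.0]]
twist [ 0.763 -0.095  0.   ]
[-0.285  0.217  1.871 -0.013  1.042 -2.071]
```

>>> {"api": "drive_tool", "payload": {"targets": [{"travel":[0,0,0],"twist":[0,0,0.06],"claw":0},{"travel":[0,0,0],"twist":[0,0,0.115],"claw":0},{"travel":[0,0,0],"twist":[0,0,0.115],"claw":0},{"travel":[0,0,0],"twist":[0,0,0.115],"claw":0},{"travel":[0,0,0],"twist":[0,0,0.115],"claw":0},{"travel":[0,0,0],"twist":[0,0,0.115],"claw":0},{"travel":[0,0,0],"twist":[0,0,0.115],"claw":0},{"travel":[0,0,0],"twist":[0,0,0.115],"claw":0},{"travel":[0,0,0],"twist":[0,0,0.115],"claw":0},{"travel":[0,0,0],"twist":[0,0,0.115],"claw":0},{"travel":[0,0,0],"twist":[0,0,0.06],"claw":0},{"travel":[0,0,0],"twist":[0,0,0],"claw":0}]}}

```text
clock: 10.27
ee_pos: [460.4, -94.5, 239.4]
tcp_rot: [1.492, 2.725, -0.032]
contact_force: [0.4, -0.7, -1.3]
grip_width: 25.1
```

Run:
```python
from h import *
p,Rt=goal(az=-70,off=110);p[2]=240;print(p);rel(p,Rt);print(np.round(sensors.state()["joint_pos"],3))
```

```text
[568.16648078  20.14881073 240.        ]
t 10.27 pos [460.4 -94.5 239.4] grip 25.1 F [ 0.4 -0.7 -1.3]
travel cm [ 3.85 15.25 -0.24] axes x,y,z [[-0.538, 0.842, -0.04], [0.842, 0.539, -0.001], [0.02, -0.035, -0.999]]
twist [ 0.168 -0.727 -0.   ]
[-0.287  0.21   1.881 -0.032  1.021 -0.84 ]
```

>>> {"api": "drive_tool", "payload": {"targets": [{"travel":[0.4,1.7,0],"twist":[0,0,0],"claw":0},{"travel":[0.8,3.2,0],"twist":[0,0,0],"claw":0},{"travel":[0.8,3.2,0],"twist":[0,0,0],"claw":0},{"travel":[0.8,3.2,0],"twist":[0,0,0],"claw":0},{"travel":[0.5,2.0,0],"twist":[0,0,0],"claw":0},{"travel":[0.3,1.0,0],"twist":[0,0,0],"claw":0},{"travel":[0,0,0],"twist":[0,0,0],"claw":0},{"travel":[0,0,0],"twist":[0.01,-0.045,0],"claw":0},{"travel":[0,0,0],"twist":[0.02,-0.085,0],"claw":0},{"travel":[0,0,0],"twist":[0.02,-0.085,0],"claw":0},{"travel":[0,0,0],"twist":[0.02,-0.085,0],"claw":0},{"travel":[0,0,0],"twist":[0,0,0],"claw":0}]}}

```text
clock: 11.27
ee_pos: [562.2, 10.6, 237.7]
tcp_rot: [1.348, 2.495, -0.341]
contact_force: [-0.4, 0.6, -1.5]
grip_width: 25.0
```

Run:
```python
from h import *
p,Rt=goal(az=-70,off=110);p[2]=220;print(p);rel(p,Rt);print(np.round(sensors.state()["joint_pos"],3))
```

```text
[568.16648078  20.14881073 220.        ]
t 11.27 pos [562.2  10.6 237.7] grip 25.0 F [-0.4  0.6 -1.5]
travel cm [1.06 1.14 1.41] axes x,y,z [[-0.523, 0.774, -0.356], [0.841, 0.536, -0.072], [0.135, -0.337, -0.932]]
twist [ 0.105 -0.4    0.   ]
[ 0.086  0.364  1.719 -0.429  0.99  -0.268]
```

Joints are comfortable. I finish the tilt.

>>> {"api": "drive_tool", "payload": {"targets": [{"travel":[0,0.3,0],"twist":[0.012,-0.045,0],"claw":0},{"travel":[0,0.3,0],"twist":[0.022,-0.085,0],"claw":0},{"travel":[0,0.3,0],"twist":[0.022,-0.085,0],"claw":0},{"travel":[0,0.2,0],"twist":[0.022,-0.085,0],"claw":0},{"travel":[0,0,0],"twist":[0.022,-0.08,0],"claw":0},{"travel":[0,0,0],"twist":[0,-0.02,0],"claw":0},{"travel":[0,0,0],"twist":[0,0,0],"claw":0},{"travel":[0,0,0],"twist":[0,0,0],"claw":0}]}}

```text
clock: 11.93
ee_pos: [567.7, 8.8, 237.4]
tcp_rot: [1.178, 2.175, -0.684]
contact_force: [-0.2, -0.6, -0.2]
grip_width: 24.6
```

Run:
```python
from h import *
p,Rt=goal(az=-70,off=110);print(p);rel(p,Rt);print(np.round(sensors.state()["joint_pos"],3))
for c in ["scene","top","wrist"]:
    imaging.snapshot(c)
    for q in ["part_middle","torch_lens","torch_collar"]: print(c,[(np.round(d["at"]),round(d["confidence"],2)) for d in finder.mark_of(c,q) if d["at"][1]<130 and d["confidence"]>.4][:2])
```

```text
[568.16648078  20.14881073 186.17009358]
t 11.93 pos [567.7   8.8 237.4] grip 24.6 F [-0.2 -0.6 -0.2]
travel cm [4.15 1.44 2.88] axes x,y,z [[-0.452, 0.57, -0.686], [0.86, 0.482, -0.166], [0.236, -0.665, -0.708]]
twist [-0.005 -0.003  0.   ]
[ 0.236  0.437  1.764 -0.926  1.073  0.179]
scene [(array([ 624., -134.,   18.]), 0.56)]
scene [(array([588., -67., 155.]), 0.78)]
scene [(array([568.,  10., 234.]), 0.83)]
top [(array([ 623., -140.,   18.]), 0.7)]
top [(array([592., -64., 158.]), 0.83)]
top []
wrist [(array([ 621., -134.,   18.]), 0.75)]
wrist [(array([592., -63., 156.]), 0.89)]
wrist [(array([565.,  10., 238.]), 0.86)]
```

Attitude is right; now a shift down of about 5 cm.

>>> {"api": "drive_tool", "payload": {"targets": [{"travel":[0.6,0.2,0.4],"twist":[0,0,0],"claw":0},{"travel":[1.0,0.4,0.7],"twist":[0,0,0],"claw":0},{"travel":[1.0,0.4,0.7],"twist":[0,0,0],"claw":0},{"travel":[0.8,0.3,0.6],"twist":[0,0,0],"claw":0},{"travel":[0.6,0.2,0.4],"twist":[0,0,0],"claw":0},{"travel":[0,0,0],"twist":[0,0,0],"claw":0},{"travel":[0,0,0],"twist":[0,0,0],"claw":0},{"travel":[0,0,0],"twist":[0,0,0],"claw":0}]}}

```text
clock: 13.2
ee_pos: [569.8, 22.1, 183.7]
tcp_rot: [1.175, 2.173, -0.683]
contact_force: [0.5, -0.7, -0.8]
grip_width: 24.9
```

Run:
```python
from h import *
p,Rt=goal(az=-70,off=110);print(p);rel(p,Rt);print(np.round(sensors.state()["joint_pos"],3))
L=[];C=[];M=[]
for c in ["scene","top","wrist"]:
    im=imaging.snapshot(c);cv2.imwrite(f"pics/f_{c}.png",im)
    for q,l in [("part_middle",M),("torch_lens",L),("torch_collar",C)]:
        g=[d["at"] for d in finder.mark_of(c,q) if d["at"][1]<130 and d["confidence"]>.4][:1];l+=g;print(c,q,np.round(g))
L,C,M=[np.mean(a,0) for a in (L,C,M)]
z=R.from_rotvec(sensors.state()["tcp_rot"]).as_matrix()[:,2]
for n,d in [("net",(L-C)/np.linalg.norm(L-C)),("tool",z)]:
    v=M-L;print(n,np.round(d,3),"slant",np.degrees(np.arcsin(-d[2])),"dist",np.linalg.norm(v),"miss",np.round(v-d*(v@d),1),"err deg",np.degrees(np.arccos(v@d/np.linalg.norm(v))))
```

```text
[568.16648078  20.14881073 186.17009358]
t 13.2 pos [569.8  22.1 183.7] grip 24.9 F [ 0.5 -0.7 -0.8]
travel cm [-0.2  -0.27 -0.09] axes x,y,z [[-0.451, 0.569, -0.688], [0.86, 0.483, -0.164], [0.239, -0.666, -0.707]]
twist [-0.003 -0.    -0.   ]
[ 0.259  0.527  1.781 -0.97   1.024  0.295]
scene part_middle [[ 626. -135.   22.]]
scene torch_lens [[594. -52. 102.]]
scene torch_collar [[573.  23. 180.]]
top part_middle [[ 628. -136.   18.]]
top torch_lens [[595. -49. 107.]]
top torch_collar [[568.  25. 186.]]
wrist part_middle [[ 622. -133.   23.]]
wrist torch_lens [[594. -48. 102.]]
wrist torch_collar [[567.  22. 184.]]
net [ 0.226 -0.657 -0.72 ] slant 46.02928442726944 dist 122.65902603015678 miss [ 3.5 -4.8  5.5] err deg 3.7637494726428464
tool [ 0.239 -0.666 -0.707] slant 44.969557380484474 dist 122.65902603015678 miss [ 1.8 -3.5  4. ] err deg 2.629033346423391
```

View pics/f_scene.png

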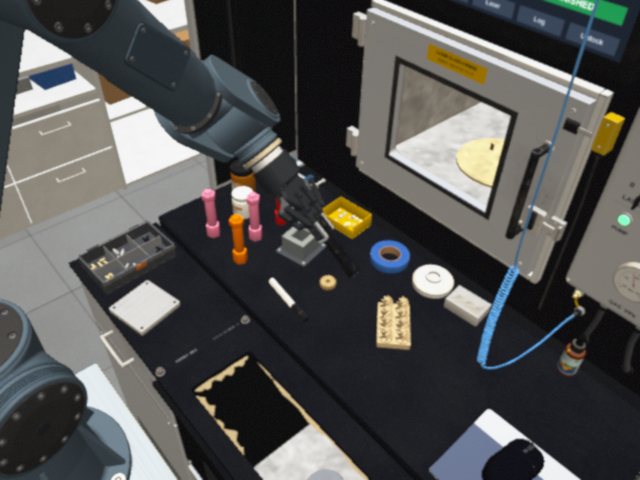

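View pics/f_wrist.png

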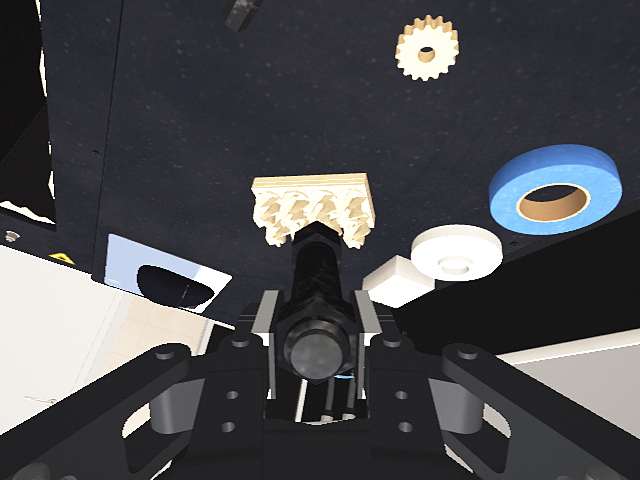

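The scene view shows the torch at about (340,250), slanted and pointing at the cluster at (394,322). The holder, gear, marker and look-alikes are where they were. The wrist view shows the torch lined up on the cluster at (315,215). The aim is about 4 mm low, so one small trim.

>>> {"api": "drive_tool", "payload": {"targets": [{"travel":[-0.4,-0.1,0],"twist":[0,0,0],"claw":0},{"travel":[0,0,0],"twist":[0,0,0],"claw":0},{"travel":[0,0,0],"twist":[0,0,0],"claw":0},{"travel":[0,0,0],"twist":[0,0,0],"claw":0}]}}

```text
clock: 14.13
ee_pos: [570.9, 18.9, 187.1]
tcp_rot: [1.176, 2.172, -0.683]
contact_force: [0.2, 0.2, -1.1]
grip_width: 24.6
```

Run:
```python
from h import *
p,Rt=goal(az=-70,off=110);rel(p,Rt)
L=[];C=[];M=[]
for c in ["scene","top","wrist"]*2:
    im=imaging.snapshot(c)
    for q,l in [("part_middle",M),("torch_lens",L),("torch_collar",C)]:
        l+=[d["at"] for d in finder.mark_of(c,q) if d["at"][1]<130 and d["confidence"]>.4][:1]
L,C,M=[np.mean(a,0) for a in (L,C,M)];print(L,C,M)
s=sensors.state();z=R.from_rotvec(s["tcp_rot"]).as_matrix()[:,2];print(s["clock"],s["ee_pos"],np.abs(s["dq"]).max())
for n,d in [("net",(L-C)/np.linalg.norm(L-C)),("tool",z)]:
    v=M-L;print(n,"slant",np.degrees(np.arcsin(-d[2])),"dist",np.linalg.norm(v),"miss",np.round(v-d*(v@d),1),"err deg",np.degrees(np.arccos(v@d/np.linalg.norm(v))))
```

```text
t 14.13 pos [570.9  18.9 187.1] grip 24.6 F [ 0.2  0.2 -1.1]
travel cm [ 0.26 -0.16 -0.08] axes x,y,z [[-0.45, 0.569, -0.688], [0.86, 0.483, -0.164], [0.239, -0.666, -0.707]]
twist [-0.003 -0.    -0.   ]
[595.05       -53.6        105.93333333] [570.83333333  19.06666667 186.23333333] [ 623.76 -135.7    18.3 ]
15.3333 [570.85495417  19.01600085 187.00317607] 0.0014538254755192335
net slant 46.352523422975075 dist 123.46770918386358 miss [ 1.8 -1.3  1.7] err deg 1.2797214339011265
tool slant 44.96775958579852 dist 123.46770918386358 miss [-0.8  0.1 -0.4] err deg 0.4187272672633347
```

Steady, aimed within about 1°, 123 mm away. I hand in.

```bash
python3 -c "
from plant import order;print(order.hand_in())"
```

```text
the job is handed in; nothing more can be done
None
```

I drew the black torch out of its holder and handed in with the arm still holding it in the air, aimed at the middle of the blade cluster.

**Last checks** (clock at about 15.3 s of 35 s):
- **Slant:** about 45° by the tool pose, 46° by the networks.
- **Lens distance:** about 123 mm from the middle of the part.
- **Aim:** off by about 0.4° by the tool pose, 1.3° by the networks.
- **Hold:** grip steady at about 25 mm, joints still, contact force about 1 N.
- **Surroundings:** the last pictures, taken before a final 4 mm trim, show the cluster untouched and nothing out of place.

**What went wrong on the way:** the first try at tilting, from the robot's side, ran joints 5 and 6 close to their limits. I turned the torch upright again, rolled the tool and aimed from the left side of the part instead.

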